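Mesh a clutch slider on a washer gearcase and hold it down

TASK

Fit the blue clutch slider onto the drive shaft of the washer gearcase that stands upside down on the worktop: lower it over the shaft's nose, turn it until its inner teeth mesh with the splines, slide it down onto the spring cup and press it fully home against the spring, so that the ring groove near the top of the shaft lies clear above it. Finish while still gripping it and pressing it down, as I shall then put the retaining ring in, and leave the other parts where they are.

Things in the scene. Friction and masses are not known exactly. Their poses are not given: they have to be found in the camera images.
- slider_center (a point): Clutch slider, a loose dark-blue hub, 140 g, 34 mm high, upright on its flange; this point is its centre, 17 mm up its bore axis, z up the bore. Lowest 10 mm: round flange, 62 mm wide (69 over the six dogs on its rim). From 10 to 34 mm: hexagon, 46 mm across flats, 53 across corners; grip two opposite flats with the fingertips above the flange. x is square to a flat; so is each 60 degrees from x.
- slider: The same slider; origin at the centre of its underside, axes as at slider_center. Through bore with six full-height inner teeth, 5 mm wide, one behind each flat (x points along one; the rim dogs are in line with them). 23 mm between opposite tooth tips, bore 32 mm behind the teeth. It meshes when its x lies 30 degrees, plus any multiple of 60, from spline_top's x, 5 degrees play either way.
- spline_top (a point): On the axis of the upright steel drive shaft, level with the pointed upper ends of its six splines, 126 mm above the worktop; z up, x along one spline, the others each 60 degrees; 5 mm wide, 29 mm over them. An unmeshed slider stops with its underside here. Above: smooth nose, 20 mm wide, 22 mm high, top 7 mm tapered to 13 mm; ring groove 4 to 6 mm up. The shaft turns only stiffly (0.6 N m).
- cup_top (a point): Centre of the top face of the spring cup, a steel washer with a skirt round the shaft (55 mm outside, 32 mm hole) on a coil spring; the meshed slider's underside lands on it, 22 mm below the spline ends when it is up. z points up.
- spring_cup (a joint): How far the spring cup is pressed down, in m: 0 up, 0.012 at its stop. The spring pushes back with 4 N at the top, 9.5 N at the stop, and lifts the slider when it is let go. From 8 mm down the ring groove is clear of the slider; at the stop the slider's top is level with the spline ends, 4 mm below the groove.
- gearcase: Washer gearcase, heavy and fixed, upside down on its round cast cover flange (about 170 mm across its six bolt lugs); narrows to a 58 mm neck whose face is 80 mm above the worktop, from which the shaft rises. Origin on the shaft's axis at the worktop, z up.
- drum_roller: Bystander: loose black drum support roller lying flat, 63 mm across, 32 mm high; origin at the centre of its underside.
- idler_wheel: Bystander: loose black belt idler wheel lying flat, 80 mm across, 21 mm high; origin at the centre of its underside.
- run_capacitor: Bystander: loose white cylindrical motor capacitor with two upright tabs, 42 mm in diameter, 89 mm high, standing; origin at the centre of its underside.
Mind the look-alikes: they are no part of the job. What is shaped like the slider but red is not meant.

How it is judged:
On the way, in this order (a step that is already met when the one before it is completed fails the run):
1. the slider is held up clear of the worktop in the gripper (height (world z) of slider_center above 0.05 m and contact force between the fingers and slider above 2 N), for 0.2 s.
2. its teeth are meshed: its underside is at least 5 mm below the spline ends, on the shaft's axis and upright (z of slider_center in the frame of spline_top below 0.012 m and horizontal distance between slider_center and spline_top below 0.004 m and angle between the z axis of slider and the z axis of spline_top, either way round below 0.1 rad), for 0.1 s.
At the end, for the whole second after the job is handed in: The slider is meshed and pressed down: the spring cup at least 8 mm down (stop at 12), the slider's underside at least 29.5 mm below the spline ends, its axis within 3.5 mm and 0.08 rad of the shaft's; it is at rest and the fingers still bear on it with over 3 N (value of joint spring_cup above 0.008 m and z of slider_center in the frame of spline_top below -0.0125 m and horizontal distance between slider_center and spline_top below 0.0035 m and angle between the z axis of slider and the z axis of spline_top, either way round below 0.08 rad and contact force between the fingers and slider above 3 N and linear speed of slider below 0.01 m/s); the arm keeps its last pose, push and grip.
It fails at once if the drum roller is pushed away from its place (distance of drum_roller from where it was at the start of the episode above 0.03 m).
It fails at once if the idler wheel is pushed away from its place (distance of idler_wheel from where it was at the start of the episode above 0.03 m).
It fails at once if the run capacitor is pushed away from its place (distance of run_capacitor from where it was at the start of the episode above 0.03 m).
It fails at once if the run capacitor is knocked over (angle between run_capacitor's own z axis and vertical above 0.4 rad).
It also fails if it takes over 45 s, if anything falls off the work surface, if the arm or the gripper's body presses on something with over 40 N, if the wrist force passes 120 N, or if a joint passes its speed limit or range.

ROBOT

A 7-joint arm with a two-finger parallel gripper is mounted at the origin on a cart in front of the work surface, level with it; the furniture and walls round the work are solid. World frame = base frame: x ahead of the robot, y to its left, z up, the work surface at z = 0. Lengths are in m, angles in rad, forces in N, time in s.
With the tool pointing down it reaches from about 0.4 to 0.85 m from the base axis. Payload 10.4 kg.
Tool frame: the origin (TCP) lies where the fingers leave the gripper's body, on its centre line; the fingertips stand 73 mm ahead of it and the grasp point (between the pads) lies 54 mm ahead of it; z points along the fingers, y is the line along which they close (so a half turn about z gives the same grasp; the last joint's range is limited). The gripper opens to 85 mm and grips with 20 to 120 N. Pads are 22 mm wide; open, the fingers measure 114 mm over their backs; the gripper's body (76 mm by 85 mm) begins 54 mm behind the grasp point. The pads swing forward as they close: fully open they stand 13 mm farther back than shut.
Start: joints at [1.285, 0.332, -0.065, 1.46, 0.022, 1.35, -0.088], TCP at [0.162, -0.604, 0.304] pointing down, gripper open.
Joint ranges: [-2.6, 2.6], [-0.5, 2.12], [-1.47, 1.34], [0.16, 2.42], [-1.27, 4.41], [0.06, 2.06], [-2.6, 2.6]. Speed limits (rad/s): [2.22, 2.22, 2.79, 2.79, 3.14, 3.14, 3.14].

INTERFACE

Orientations are given as a unit quaternion [x, y, z, w].
In Python, from workcell import manip, camera gives the robot as it stands. The module is installed in compiled form; this text tells all that it offers.
- The arm moves only by the shell command python3 -m creep 'ROWS' [OPENING] [FORCE]. ROWS is JSON, a list of rows, each a list of 2 entries, a list of its own where there are three numbers: the shift along the tool's x, y, z in mm, then the turn about the tool's z in rad. In form: [[[tx, ty, tz], twist], ...]. A call has 1 to 5 rows; each row is the pose to reach, as a shift and turn from the pose commanded when the call began, along the tool's axes at that moment; what a row does not reach only later rows make up. A row lasts 1/12 s, in which the tool goes at most 41.7 mm and 7.16 degrees, less where a joint would pass 70% of its speed; a pose out of reach is approached as far as the arm can. A call with a gripper value outside its range is refused whole. OPENING is the opening, from 0 (shut) to 1 (fully open), set as the call begins (- or left out, the last holds). The fingers move at their own pace and stop on an object; FORCE is the grip in N (left out, the last holds). Time passes only in rows, so rows that repeat a pose let the fingers close. It gives the time, the measured TCP pose, the force, the opening and the grip force at its end, in the units of the state.
- manip.get_obs(): the state, without advancing time (a new reading comes with each control period).
- camera(name): name is "scene" or "top" or "wrist"; returns a dict with "pixels" (384x512x3 uint8, red, green, blue), "z_map" (384x512 float32, m along the optical axis (not along the pixel's ray), 0 where there is no reading), "fx", "fy", "cx", "cy" (pixels), "extrinsics" (4x4, takes a point from world to camera coordinates). Camera axes: x right, y down, z forward; pixel columns grow to the right and rows downward; lengths in m; the calibration is good to about 2 mm. A picture is of the moment at which its call begins.
- manip.hand_in(): hands the job in; it is judged then, once.
The state is a dict: "clock": time; "joint_pos": joint angles; "joint_velocities": joint speeds; "tau": joint torques, N m; "position": TCP position; "ee_rot": TCP orientation; "ft_force": force on the tool from outside, world axes, zero at the start; "torque": the same for the moment, N m; "grip_width": opening from 0.0 (shut) to 1.0 (fully open); "grasp_force": force on a finger pad.
Only numpy, scipy, OpenCV 4.12 (cv2) and the standard library are available. Lean on these libraries where they do the work, as an engineer would, in place of code of your own. Each camera call takes 0.05 s, during which the arm holds its last target. There are 200 camera calls.

## Working session

There is one attempt and no reset: what is moved stays moved. The work goes in short steps, Python scripts to look and compute and a shell command to move; the robot and the scene stay as the last step left them, time stands still between calls to the robot, and variables do not carry over. Pictures are saved under pics/ and viewed, at most 10 in all, crops included, and the job is handed in when it is done.

```bash
mkdir -p pics; python3 - <<'E'
from workcell import manip,camera
import cv2,numpy as np,pickle
for n in("scene","top"):
    c=camera(n);pickle.dump(c,open(n+".pkl","wb"))
    cv2.imwrite(f"pics/{n}1.png",cv2.resize(c["pixels"][...,::-1],(800,600)))
o=manip.get_obs();print(o["clock"],o["position"],o["ee_rot"],o["grip_width"],o["joint_pos"])
E
```

```text
0.1 [ 0.16229004 -0.60331017  0.30319781] [ 9.91381297e-01  1.31006525e-01 -1.14678447e-04 -6.33752982e-04] 0.9992191999478002 [ 1.28541318  0.33281463 -0.06469425  1.46084456  0.02160105  1.34991697
 -0.08852847]
```

View pics/scene1.png

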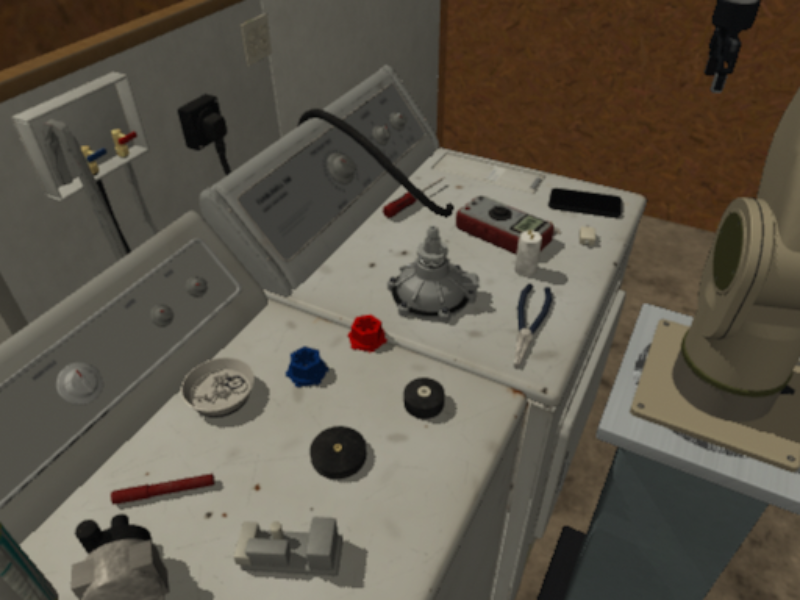

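View pics/top1.png

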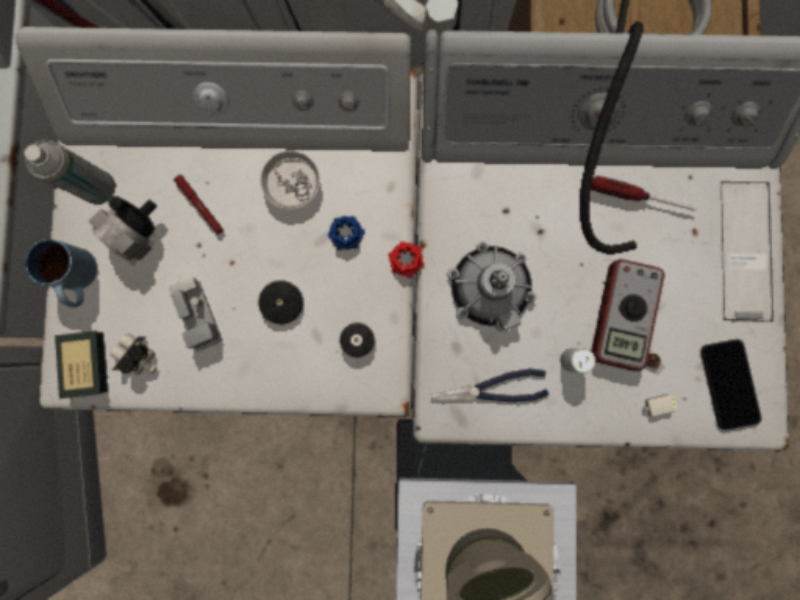

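Candidates for the slider: the blue hub at top-image pixel (347,232), the red look-alike at (406,259), and the black roller and wheel at (357,340) and (281,302). I choose the blue hub. The gearcase shaft is at about (499,279). Next I measure both and check them in one close crop.

```bash
cat > h.py <<'E'
import numpy as np,cv2
def world(c):
    v,u=np.mgrid[0:384,0:512];z=c["z_map"].astype(float)
    P=np.stack([(u-c["cx"])*z/c["fx"],(v-c["cy"])*z/c["fy"],z,np.ones_like(z)],-1)
    return (P@np.linalg.inv(c["extrinsics"]).T)[...,:3]
def blue(c):
    p=c["pixels"].astype(int);return (p[...,2]>p[...,0]*1.8)&(p[...,2]>p[...,1]*1.5)&(p[...,2]>40)
E
python3 - <<'E'
from h import *
import pickle
for n in("scene","top"):
    c=pickle.load(open(n+".pkl","rb"));W=world(c);m=blue(c)
    k,l,s,ce=cv2.connectedComponentsWithStats(m.astype(np.uint8))
    for i in range(1,k):
        if s[i,4]>60:
            q=W[l==i];t=q[q[:,2]>.028];print(n,"blue",s[i],ce[i],q.min(0),q.max(0),"top mid",(t.min(0)+t.max(0))/2,t.mean(0) if len(t) else 0)
    g=(W[...,2]>.13)&(W[...,2]<.155)&(abs(W[...,0]-.6)<.25)&(abs(W[...,1]+.05)<.25)
    k,l,s,ce=cv2.connectedComponentsWithStats(g.astype(np.uint8))
    for i in range(1,k):
        if s[i,4]>5: q=W[l==i];print(n,"nose",s[i],q.min(0),q.max(0),(q.min(0)+q.max(0))/2)
    if n=="top":
        p=c["pixels"][...,::-1]
        a=cv2.resize(p[120:175,195:250],(400,400),interpolation=3);b=cv2.resize(p[150:205,290:345],(400,400),interpolation=3)
        cv2.imwrite("pics/crop1.png",np.hstack([a,b]))
        C=np.linalg.inv(c["extrinsics"]);print("cam",C.round(3),c["fx"],c["cx"],c["cy"])
        for n2,(u,v) in dict(roller=(357,340),idler=(281,302),cap=(577,360),red=(406,259),gear=(498,280),hose=(620,246)).items(): print(n2,W[int(v*.64),int(u*.64)].round(3))
E
```

```text
scene blue [184 223  21  24 242] [193.51652893 233.92561983] [ 1.30350377e-01  2.43203660e-01 -1.03567004e-04] [0.62754854 0.81177053 0.75573618] top mid [0.37501573 0.5274871  0.39223215] [0.59191183 0.2722196  0.03956702]
scene nose [222  76   9   8  24] [ 0.82272094 -0.2999572   0.13008463] [ 0.84231533 -0.27897764  0.15337563] [ 0.83251814 -0.28946742  0.14173013]
scene nose [ 142   82   83   64 1071] [ 0.78002683 -0.26014473  0.13005019] [0.84968458 0.13075195 0.15488532] [ 0.8148557  -0.06469639  0.14246775]
scene nose [251 110  15  10  69] [ 0.60939512 -0.14430132  0.13010835] [ 0.64796471 -0.12540258  0.15495988] [ 0.62867991 -0.13485195  0.14253412]
scene nose [274 144   7  10  57] [ 0.49324661 -0.01073699  0.13006293] [0.51198814 0.00565701 0.15097226] [ 0.50261738 -0.00253999  0.14051759]
scene nose [126 149  11   8  30] [0.83973388 0.16117217 0.13018905] [0.84996748 0.19917017 0.14186138] [0.84485068 0.18017117 0.13602521]
top blue [210 139  22  20 221] [220.92307692 148.71945701] [ 5.69508107e-01  2.37872435e-01 -5.28077246e-04] [0.62600833 0.29885315 0.03843593] top mid
[... 579 characters left out ...]
5 -0.15504804  0.13466252] [ 0.7943483  -0.1615935   0.13235831]
top nose [371 120   7  17  87] [ 0.61433983 -0.14562831  0.13019993] [ 0.65124153 -0.12524405  0.15447639] [ 0.63279068 -0.13543618  0.14233816]
top nose [317 173   9   9  54] [ 0.49535303 -0.0125723   0.13035641] [0.51458346 0.00679079 0.15253275] [ 0.50496824 -0.00289076  0.14144458]
cam [[ 0.021 -0.996  0.087  0.38 ]
 [-1.    -0.021  0.011  0.145]
 [-0.009 -0.087 -0.996  1.135]
 [ 0.     0.     0.     1.   ]] 396.3315001460255 258.2072788236076 190.7734697573626
roller [ 0.401  0.242 -0.002]
idler [ 0.467  0.385 -0.001]
cap [ 0.374 -0.14   0.074]
red [ 0.554  0.156 -0.003]
gear [0.5   0.005 0.137]
hose [ 0.578 -0.226  0.037]
```

View pics/crop1.png

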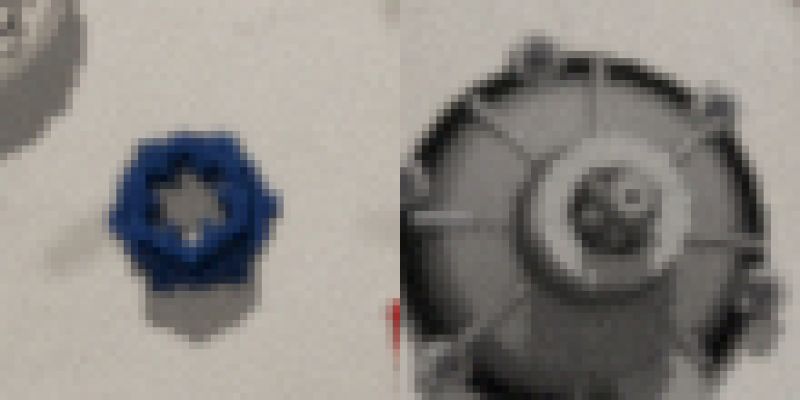

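The crop confirms the slider: a blue hexagon with six dogs and an open toothed bore, centred at crop (193,212). The left and right dogs lie near the image horizontal. The shaft nose is at crop (630,195) in the right half. I set out now at the present height, which clears the shaft.

```bash
python3 -m creep '[[[150,-140,0],0],[[150,-140,0],0],[[150,-140,0],0],[[150,-140,0],0],[[150,-140,0],0]]' 1 40; python3 -m creep '[[[133,-150,0],0],[[133,-150,0],0],[[133,-150,0],0],[[133,-150,0],0],[[133,-150,0],0]]';  python3 -c "
from workcell import manip;o=manip.get_obs();print(o['joint_pos'].round(2) if hasattr(o['joint_pos'],'round') else o['joint_pos'])"
```

```text
clock: 0.52
position: [0.2718, -0.4271, 0.3036]
ee_rot: [0.991, 0.131, -0.0, -0.0]
ft_force: [0.6, 0.0, 1.0]
grip_width: 0.998
grasp_force: 0.0
clock: 0.93
position: [0.3611, -0.247, 0.3038]
ee_rot: [0.991, 0.132, -0.0, 0.0]
ft_force: [1.4, -0.2, -0.2]
grip_width: 1.0
grasp_force: 0.0
[ 0.91 -0.07 -0.4   1.9  -0.03  1.3  -0.78]
```

```bash
python3 -m creep '[[[121,-146,0],0],[[121,-146,0],0],[[121,-146,0],0],[[121,-146,0],0],[[121,-146,0],0]]'|sed -n 1,2p; python3 -m creep '[[[121,-146,0],0],[[121,-146,0],0],[[121,-146,0],0],[[121,-146,0],0],[[121,-146,0],0]]'|sed -n 1,2p; python3 -m creep '[[[121,-146,40],0.17],[[121,-146,40],0.17],[[121,-146,40],0.17],[[121,-146,40],0.17],[[121,-146,40],0.17]]';  python3 - <<'E'
from workcell import manip,camera
import cv2,pickle
o=manip.get_obs();print(o['joint_pos'])
c=camera("wrist");pickle.dump(c,open("w1.pkl","wb"))
cv2.imwrite("pics/w1.png",cv2.resize(c["pixels"][...,::-1],(800,600)))
E
```

```text
clock: 1.35
position: [0.4402, -0.0729, 0.3041]
clock: 1.77
position: [0.5186, 0.0994, 0.3039]
clock: 2.18
position: [0.5973, 0.2699, 0.2622]
ee_rot: [0.999, 0.047, -0.001, 0.0]
ft_force: [0.7, -0.3, 0.8]
grip_width: 0.998
grasp_force: 0.0
[ 0.05324747  0.53899952 -0.78220638  1.39459178  0.37798503  1.36237683
 -2.21267273]
```

View pics/w1.png

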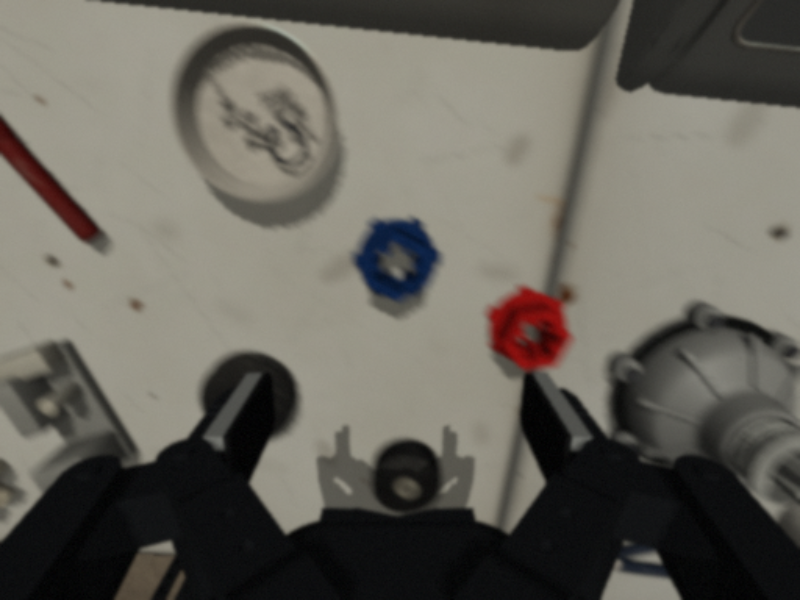

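Wrist view: the blue slider is at (397,258), the red one at (530,330), the roller at (250,393) and the gearcase on the right. The image is blurred by motion. Joint 7 is near its limit, so I take another pair of flats by turning 60°, then measure by fitting a silhouette.

```bash
python3 -m creep '[[[0,0,0],1.047],[[0,0,0],1.047],[[0,0,0],1.047],[[0,0,0],1.047],[[0,0,0],1.047]]'|sed -n 1,3p; python3 -m creep '[[[0,0,0],0.422],[[0,0,0],0.422],[[0,0,0],0.422],[[0,0,0],0.422],[[0,0,0],0.422]]'; 
cat > fit.py <<'E'
from h import *
from workcell import manip,camera
from scipy.optimize import minimize
from scipy.spatial.transform import Rotation as R
import sys
S=4
def prism(p2,z0,z1,x,y,a):
    ca,sa=np.cos(a),np.sin(a);q=p2@np.array([[ca,sa],[-sa,ca]])+[x,y]
    return [np.c_[q,np.full(len(q),z)] for z in(z0,z1)]
def proj(c,P):
    q=np.c_[P,np.ones(len(P))]@c["extrinsics"].T
    return np.c_[q[:,0]/q[:,2]*c["fx"]+c["cx"],q[:,1]/q[:,2]*c["fy"]+c["cy"]]
t=np.linspace(0,2*np.pi,60,endpoint=False)
disc=np.c_[np.cos(t),np.sin(t)]*.031
h=np.radians(np.arange(30,390,60));hexa=np.c_[np.cos(h),np.sin(h)]*.0266
dogs=[]
for k in range(6):
    a=k*np.pi/3;b=np.array([[.02,-.004],[.0345,-.004],[.0345,.004],[.02,.004]])
    dogs.append(b@np.array([[np.cos(a),np.sin(a)],[-np.sin(a),np.cos(a)]]))
def render(c,x,y,a,z=0,shape=(384,512)):
    m=np.zeros((shape[0]*S,shape[1]*S),np.uint8)
    for p,z0,z1 in [(disc,0,.01),(hexa,.01,.034)]+[(d,0,.01) for d in dogs]:
        q=proj(c,np.vstack(prism(p,z0+z,z1+z,x,y,a)))
        cv2.fillConvexPoly(m,cv2.convexHull(np.round((q+.5)*S).astype(np.int32)),1)
    return m
def fit(c,x0,y0,z=0):
    b=blue(c).astype(np.uint8);k,l,s,_=cv2.connectedComponentsWithStats(b);i=1+np.argmax(s[1:,4]);b=(l==i).astype(np.uint8)
    cs,_=cv2.findContours(b,0,1);b=cv2.drawContours(b*0,cs,-1,1,-1)
    B=(cv2.resize(b.astype(np.float32),None,fx=S,fy=S,interpolation=cv2.INTER_LINEAR)>.5)
    f=lambda p:np.sum(B^(render(c,p[0]/1e3,p[1]/1e3,p[2]/30,z)>0))
    r=[minimize(f,[x0*1e3,y0*1e3,a*30],method="Nelder-Mead",options=dict(initial_simplex=np.array([[x0*1e3,y0*1e3,a*30]]*4)+np.vstack([np.zeros(3),np.eye(3)*6]))  for a in np.radians([-20,0,20])]
    return [(q.x[0]/1e3,q.x[1]/1e3,np.degrees(q.x[2]/30)%60,q.fun/B.sum()) for q in r]
E
python3 - <<'E'
from fit import *
o=manip.get_obs();print(o['joint_pos'],o['position']);a=R.from_quat(o["ee_rot"]).as_matrix();print("tool y az",np.degrees(np.arctan2(a[1,1],a[0,1])))
c=camera("wrist")
import pickle;pickle.dump(c,open("w2.pkl","wb"))
for r in fit(c,.597,.267):print(np.round(r,4))
for r in fit(pickle.load(open("top.pkl","rb")),.597,.267):print("top",np.round(r,4))
cv2.imwrite("pics/w2.png",cv2.resize(c["pixels"][...,::-1],(800,600)))
E
```

```text
clock: 2.65
position: [0.596, 0.2671, 0.2587]
ee_rot: [0.978, -0.209, -0.004, 0.004]
clock: 3.07
position: [0.595, 0.2656, 0.2499]
ee_rot: [0.944, -0.329, -0.014, 0.016]
ft_force: [-0.4, 0.7, -1.9]
grip_width: 0.998
grasp_force: 0.0Traceback (most recent call last):
  File "<stdin>", line 1, in <module>
  File "fit.py", line 31
    r=[minimize(f,[x0*1e3,y0*1e3,a*30],method="Nelder-Mead",options=dict(initial_simplex=np.array([[x0*1e3,y0*1e3,a*30]]*4)+np.vstack([np.zeros(3),np.eye(3)*6]))  for a in np.radians([-20,0,20])]
                                                                                                                                                                                                  ^
SyntaxError: closing parenthesis ']' does not match opening parenthesis '('
```

```bash
sed -i 's/np.eye(3)\*6\]))  for/np.eye(3)*6]))) for/' fit.py
python3 - <<'E'
from fit import *
import pickle
o=manip.get_obs();print(o['joint_pos'],o['position']);a=R.from_quat(o["ee_rot"]).as_matrix();print("tool y az",np.degrees(np.arctan2(a[1,1],a[0,1])))
c=camera("wrist");pickle.dump(c,open("w2.pkl","wb"))
for r in fit(c,.597,.267):print(np.round(r,4))
for r in fit(pickle.load(open("top.pkl","rb")),.597,.267):print("top",np.round(r,4))
E
```

```text
[-0.80342177  0.46699552  0.43182728  1.44323357 -0.19060888  1.3160667
 -2.59742211] [0.59497963 0.26562329 0.24985555]
tool y az -128.3758049161076
[ 0.5967  0.2679 35.5583  0.1559]
[0.5982 0.2677 8.9278 0.1842]
[ 0.5974  0.2684 36.1864  0.1564]
top [ 0.5976  0.2675 46.2364  0.2796]
top [0.5975 0.2676 3.4619 0.283 ]
top [ 0.5976  0.2679 29.3152  0.2792]
```

Positive twist lowers joint 7, so I turned the wrong way. The slider's x axis lies at 35.5° mod 60°, so I go back to tool-y at −24.5°.

```bash
python3 -m creep '[[[0,0,0],-0.12],[[0,0,0],-0.24],[[0,0,0],-0.36],[[0,0,0],-0.48],[[0,0,0],-0.6]]'|sed -n 1,3p; python3 -m creep '[[[0,0,0],-0.12],[[0,0,0],-0.24],[[0,0,0],-0.36],[[0,0,0],-0.48],[[0,0,0],-0.6]]'|sed -n 1,3p;python3 -m creep '[[[0,0,0],-0.12],[[0,0,0],-0.24],[[0,0,0],-0.36],[[0,0,0],-0.48],[[0,0,0],-0.6]]'
python3 - <<'E'
from fit import *
import pickle
o=manip.get_obs();print(o['joint_pos'],o['position']);a=R.from_quat(o["ee_rot"]).as_matrix();print(a.round(4),"tool y az",np.degrees(np.arctan2(a[1,1],a[0,1])))
E
```

```text
clock: 3.53
position: [0.5949, 0.2659, 0.2493]
ee_rot: [0.999, -0.03, -0.018, 0.012]
clock: 3.95
position: [0.595, 0.2657, 0.2494]
ee_rot: [0.964, 0.267, -0.021, 0.006]
clock: 4.37
position: [0.595, 0.2657, 0.2495]
ee_rot: [0.842, 0.539, -0.021, -0.001]
ft_force: [-0.6, 0.3, -0.0]
grip_width: 1.0
grasp_force: 0.0
[-0.56893975  0.44458498  0.1066475   1.42816272 -0.04471129  1.314049
 -0.89035616] [0.59501298 0.26570243 0.249461  ]
[[ 0.4172  0.9081 -0.0369]
 [ 0.9082 -0.4181 -0.0217]
 [-0.0351 -0.0244 -0.9991]] tool y az -24.7206767790786
```

A 2.4° tool tilt is left over from the limit. That is small enough for the fit, so I compensate the offset and go down to grasp.

```bash
python3 -m creep '[[[11,7,30],0],[[11,7,65],0],[[11,7,100],0],[[11,7,110],0],[[11,7,110],0]]'|sed -n 1,3p;  python3 -m creep '[[[0,0,20],0],[[0,0,40],0],[[0,0,54],0],[[0,0,54],0],[[0,0,54],0]]'; python3 - <<'E'
from workcell import manip,camera
import cv2,pickle
c=camera("wrist")
cv2.imwrite("pics/w3.png",cv2.resize(c["pixels"][...,::-1],(800,600)))
E
```

```text
clock: 4.78
position: [0.6004, 0.2696, 0.136]
ee_rot: [0.843, 0.537, -0.024, -0.001]
clock: 5.2
position: [0.6006, 0.2693, 0.0863]
ee_rot: [0.844, 0.536, -0.021, -0.001]
ft_force: [0.3, 0.4, -0.7]
grip_width: 0.995
grasp_force: 0.0
```

View pics/w3.png

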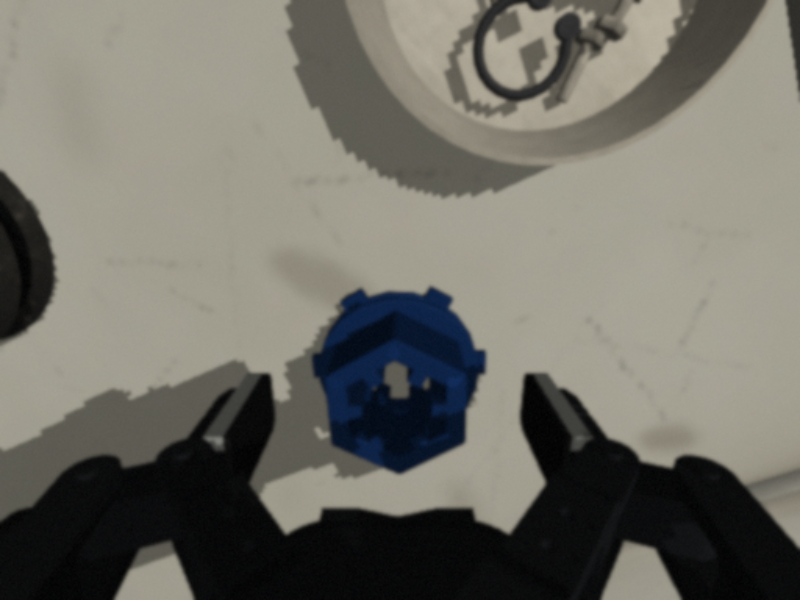

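The slider sits centred between the fingers. Its dogs are at (318,362) and (480,360), so it is square to the pads. I close and lift.

```bash
python3 -m creep '[[[0,0,0],0],[[0,0,0],0],[[0,0,0],0],[[0,0,0],0],[[0,0,0],0]]' 0 60;  python3 -m creep '[[[0,0,0],0],[[0,0,0],0],[[0,0,-10],0],[[0,0,-20],0],[[0,0,-50],0]]'; python3 -m creep '[[[0,0,-35],0],[[0,0,-70],0],[[0,0,-105],0],[[0,0,-135],0],[[0,0,-135],0]]'; python3 - <<'E'
from fit import *
import pickle
o=manip.get_obs();print(o['joint_pos']);a=R.from_quat(o["ee_rot"]).as_matrix();print(a.round(4))
c=camera("wrist");pickle.dump(c,open("w4.pkl","wb"))
cv2.imwrite("pics/w4.png",cv2.resize(c["pixels"][...,::-1],(800,600)))
E
```

```text
clock: 5.67
position: [0.6008, 0.2695, 0.0866]
ee_rot: [0.844, 0.536, -0.02, -0.001]
ft_force: [-0.2, -0.8, 7.0]
grip_width: 0.528
grasp_force: 61.5
clock: 6.08
position: [0.6002, 0.2694, 0.1328]
ee_rot: [0.844, 0.536, -0.024, -0.001]
ft_force: [1.1, 0.2, -1.5]
grip_width: 0.523
grasp_force: 60.8
clock: 6.5
position: [0.609, 0.2739, 0.2789]
ee_rot: [0.844, 0.536, -0.016, -0.0]
ft_force: [-0.0, -0.5, -0.2]
grip_width: 0.526
grasp_force: 61.0
[-0.57429431  0.45586742  0.11640501  1.35040237 -0.04952557  1.36939677
 -0.89687396]
[[ 0.4244  0.9051 -0.0266]
 [ 0.9051 -0.4249 -0.0164]
 [-0.0261 -0.0171 -0.9995]]
```

View pics/w4.png

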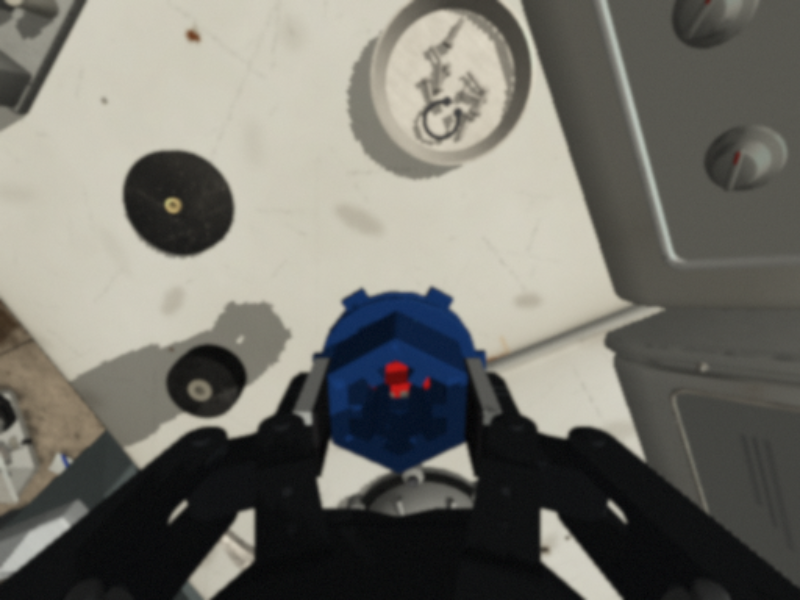

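The slider is held in the pads with its hexagon at (400,380). The shaft's spline angle needs a near view with the shaft ahead of the tool, so I go past it at height.

```bash
python3 -m creep '[[[-40,2,1],0],[[-80,4,2],0],[[-120,6,3],0],[[-160,9,4],0],[[-199,11,5],0]]'|sed -n 1,3p;  python3 -m creep '[[[-40,2,1],0],[[-80,4,2],0],[[-120,6,3],0],[[-160,9,4],0],[[-199,11,5],0]]'; python3 -m creep '[[[0,0,0],0],[[0,0,0],0]]' |sed -n 1,3p;python3 - <<'E'
from fit import *
import pickle
o=manip.get_obs();print(o['joint_pos'],o['position']);a=R.from_quat(o["ee_rot"]).as_matrix();print(a.round(4))
c=camera("wrist");pickle.dump([c,o],open("w5.pkl","wb"))
p=proj(c,np.array([[.5045,-.003,.126],[.5045,-.003,.148]]));print(p)
u,v=np.clip(p.mean(0).astype(int),[55,41],[512-55,384-41])
cv2.imwrite("pics/w5.png",cv2.resize(c["pixels"][v-41:v+41,u-55:u+55,::-1],(800,600),interpolation=2));print(u-55,v-41,800/110)
W=world(c)
for z0,z1 in((.144,.152),(.12,.128),(.098,.107),(.077,.083)):
    q=W[(W[...,2]>z0)&(W[...,2]<z1)&(np.hypot(W[...,0]-.5045,W[...,1]+.003)<.04)]
    if len(q):print(z0,len(q),q.min(0),q.max(0),q.mean(0))
E
```

```text
clock: 6.97
position: [0.5309, 0.0862, 0.2713]
ee_rot: [0.844, 0.536, -0.022, -0.001]
clock: 7.38
position: [0.4562, -0.0984, 0.2733]
ee_rot: [0.844, 0.536, -0.021, -0.001]
ft_force: [1.9, -0.9, -1.0]
grip_width: 0.523
grasp_force: 61.0
clock: 7.55
position: [0.4566, -0.0986, 0.2735]
ee_rot: [0.845, 0.534, -0.021, -0.001]
[-0.22030629  0.01111307  0.32530751  1.89956011  0.02243621  1.266044
 -0.34499631] [ 0.45663361 -0.09863485  0.27350253]
[[ 0.428   0.903  -0.0369]
 [ 0.9031 -0.4289 -0.0212]
 [-0.035  -0.0242 -0.9991]]
[[262.57611092  51.3121593 ]
 [262.74114978  46.75326279]]
207 8 7.2727272727272725
0.144 680 [ 0.49458127 -0.01085734  0.14400866] [0.51247622 0.00718631 0.15145533] [ 0.50335488 -0.00210431  0.14821286]
0.12 265 [ 0.48908482 -0.01561288  0.12015225] [0.51806222 0.01216099 0.12797088] [ 0.50246871 -0.00424187  0.12592134]
0.098 2692 [ 0.47627967 -0.02884863  0.0980578 ] [0.53056088 0.0255664  0.10699643] [ 0.5037997  -0.00115064  0.10545358]
0.077 172 [ 0.47487691 -0.0303617   0.07704328] [0.52047005 0.01449194 0.08298647] [ 0.49649226 -0.01430296  0.08068391]
```

View pics/w5.png

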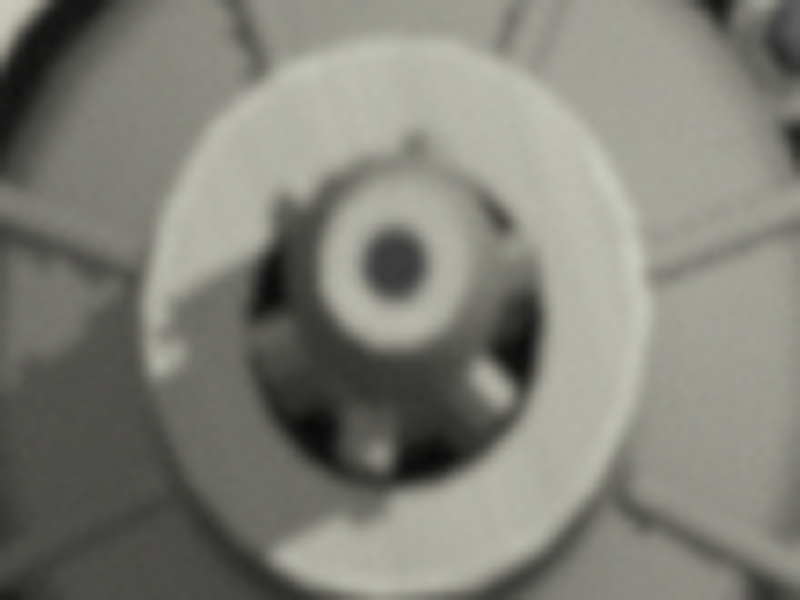

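The nose top is at crop (395,262), and all six splines show: (370,440), (492,383), (270,345), (290,210), (412,145) and (515,235). Next I work out their angle and the shift needed.

```bash
cat > go.py <<'E'
from fit import *
AX=np.array([.5035,-.0018])
def rel(o,off=(-.0005,0,.069),ax=AX,z=None):
    a=R.from_quat(o["ee_rot"]).as_matrix();p=np.array(o["position"])
    s=p+a@np.array(off);t=np.array([*ax,s[2] if z is None else z])
    return a,s,a.T@(t-s)*1e3
E
python3 - <<'E'
from go import *
import pickle
c,o=pickle.load(open("w5.pkl","rb"))
Ci=np.linalg.inv(c["extrinsics"])
for z in(.120,.126):
  out=[]
  for x,y in [(370,440),(492,383),(270,345),(290,210),(412,145),(515,235)]:
    u,v=207+x*110/800,8+y*82/600
    d=Ci[:3,:3]@[(u-c["cx"])/c["fx"],(v-c["cy"])/c["fy"],1];p=Ci[:3,3]+d*(z-Ci[2,3])/d[2]-[*AX,0]
    out.append((round(np.hypot(*p[:2])*1e3,1),round(np.degrees(np.arctan2(p[1],p[0])),1),round(np.degrees(np.arctan2(p[1],p[0]))%60,1)))
  print(z,out)
a,s,d=rel(o);print(s,d,"tool y az",np.degrees(np.arctan2(a[1,1],a[0,1])))
# held slider centre seen: blue hex in tool coords
W=world(c);q=W[blue(c)];q=(q-o["position"])@a*1e3;q=q[q[:,2]<110]
for z0 in range(46,90,6):
    k=q[(q[:,2]>z0)&(q[:,2]<z0+6)]
    if len(k):print(z0,len(k),k.min(0).round(1),k.max(0).round(1))
E
```

```text
0.12 [(np.float64(11.4), np.float64(-125.2), np.float64(54.8)), (np.float64(12.0), np.float64(-55.2), np.float64(4.8)), (np.float64(12.3), np.float64(166.1), np.float64(46.1)), (np.float64(13.8), np.float64(110.8), np.float64(50.8)), (np.float64(15.3), np.float64(57.0), np.float64(57.0)), (np.float64(14.3), np.float64(5.2), np.float64(5.2))]
0.126 [(np.float64(11.8), np.float64(-124.5), np.float64(55.5)), (np.float64(12.1), np.float64(-58.1), np.float64(1.9)), (np.float64(12.2), np.float64(169.4), np.float64(49.4)), (np.float64(13.0), np.float64(113.0), np.float64(53.0)), (np.float64(14.2), np.float64(56.5), np.float64(56.5)), (np.float64(13.6), np.float64(2.6), np.float64(2.6))]
[ 0.45387494 -0.10054931  0.20458247] [110.42010996   2.46496666  -3.92377024] tool y az -25.402766005262222
46 2787 [-24.9 -23.   48.8] [25.1 22.5 52. ]
52 950 [-25.5 -23.   52. ] [25.5 22.9 58. ]
58 302 [-12.7 -16.8  58. ] [25.8 23.  64. ]
64 242 [-17.5 -23.4  64. ] [25.8 22.2 70. ]
70 1478 [-18.6 -29.1  70. ] [30.5 29.1 75.9]
76 509 [-19.2 -28.7  76. ] [32.3 34.5 82. ]
82 70 [-17.5 -32.6  82. ] [29.6 34.4 85.8]
```

The splines lie at about −3.5° mod 60°, so the slider's x must come to 26.5° mod 60°. It is at 34.6° now, so I twist +0.14 and centre over the shaft.

```bash
python3 -m creep '[[[35,1,-1],0.05],[[70,2,-2],0.1],[[110,2.5,-4],0.14],[[110,2.5,-4],0.14],[[110,2.5,-4],0.14]]' ; python3 -m creep '[[[0,0,0],0],[[0,0,0],0]]' |sed -n 1,2p;python3 - <<'E'
from go import *
o=manip.get_obs()
a,s,d=rel(o,(0,0,.069));print(o["position"],s,d,"tool y az",np.degrees(np.arctan2(a[1,1],a[0,1])))
print(a.T@[0,0,-1])
c=camera("wrist")
cv2.imwrite("pics/w6.png",cv2.resize(c["pixels"][180:300,176:336,::-1],(800,600),interpolation=2))
E
```

```text
clock: 8.02
position: [0.5073, 0.006, 0.2729]
ee_rot: [0.878, 0.479, -0.022, 0.001]
ft_force: [0.8, -1.1, -1.1]
grip_width: 0.523
grasp_force: 61.0
clock: 8.18
position: [0.5066, 0.0017, 0.2734]
[0.50656301 0.00171298 0.27341486] [5.03994511e-01 1.96459758e-04 2.04479364e-01] [-1.94082777  0.67801252  0.06228735] tool y az -33.16277333662423
[0.0387542  0.01915318 0.9990652 ]
```

View pics/w6.png

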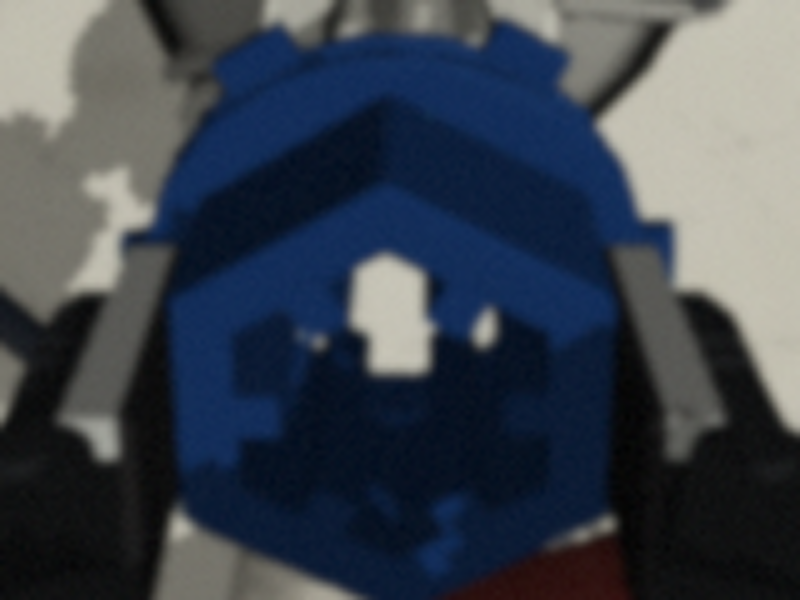

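The slider is seated evenly in the pads. Now I correct by about 2 mm and go straight down over the nose.

```bash
python3 -m creep '[[[-1.3,1,15],0],[[-0.9,1.3,28],0],[[-0.6,1.5,38],0],[[-0.3,1.6,45],0],[[-0.3,1.6,45],0]]' ; python3 -m creep '[[[0,0,0],0],[[0,0,0],0]]' |sed -n 1,4p;python3 - <<'E'
from go import *
o=manip.get_obs()
a,s,d=rel(o,(0,0,.069));print(o["position"],s,d,o["ft_force"],o["torque"],"tool y az",np.degrees(np.arctan2(a[1,1],a[0,1])))
c=camera("scene");W=world(c);q=W[blue(c)&(W[...,2]>.1)&(W[...,2]<.22)];print(len(q),q.min(0),q.max(0))
E
```

```text
clock: 8.65
position: [0.5057, -0.0005, 0.2274]
ee_rot: [0.879, 0.476, -0.022, 0.0]
ft_force: [0.5, -0.0, -1.3]
grip_width: 0.527
grasp_force: 61.0
clock: 8.82
position: [0.5067, -0.0002, 0.2293]
ee_rot: [0.879, 0.476, -0.021, 0.001]
ft_force: [0.5, -0.2, -0.8]
[ 5.06664719e-01 -1.94628450e-04  2.29342851e-01] [ 0.50420459 -0.00168164  0.16040276] [-0.48385954 -0.52494776  0.02767226] [ 0.45701032 -0.24902661 -0.77167405] [ 0.05015074 -0.00925263 -0.03387945] tool y az -33.168320790540434
208 [ 0.47333089 -0.02108381  0.10547948] [1.30131775 0.04494216 0.18017035]
```

```bash
python3 -m creep '[[[-0.2,-0.4,5],0],[[0,-0.3,10],0],[[0.2,-0.2,15],0],[[0.2,-0.2,16],0],[[0.2,-0.2,16],0]]' ; python3 -m creep '[[[0.1,0,3],0],[[0.2,0.1,6],0],[[0.2,0.1,8],0],[[0.2,0.1,8],0]]'; python3 - <<'E'
from go import *
o=manip.get_obs()
a,s,d=rel(o,(0,0,.069));print(s,d,o["ft_force"],o["torque"])
E
```

```text
clock: 9.28
position: [0.5055, -0.0002, 0.2121]
ee_rot: [0.879, 0.476, -0.022, 0.001]
ft_force: [0.2, 0.5, -1.5]
grip_width: 0.526
grasp_force: 61.0
clock: 9.62
position: [0.5062, 0.0, 0.2047]
ee_rot: [0.879, 0.476, -0.02, 0.001]
ft_force: [5.6, 0.7, -3.3]
grip_width: 0.52
grasp_force: 60.7
[ 0.5038329  -0.00144567  0.1357253 ] [-0.47831915 -0.08498141  0.01916984] [ 5.55017145  0.70908596 -3.32052389] [ 0.40400913 -1.23980576 -0.05800564]
```

```bash
python3 -m creep '[[[0.5,0.5,2],0],[[0.7,0.7,5],0],[[0.8,0.8,8],0],[[0.8,0.8,8],0],[[0.8,0.8,8],0]]' ; python3 - <<'E'
from go import *
o=manip.get_obs()
a,s,d=rel(o,(0,0,.069));print(s,d,o["ft_force"],o["torque"])
c=camera("scene");W=world(c);q=W[blue(c)&(W[...,2]>.06)&(W[...,2]<.22)&(W[...,0]<.6)];print(len(q),q.min(0),q.max(0))
E
```

```text
clock: 10.03
position: [0.5065, 0.0001, 0.1962]
ee_rot: [0.879, 0.476, -0.021, 0.001]
ft_force: [5.3, 2.8, -5.6]
grip_width: 0.525
grasp_force: 60.9
[ 0.50403989 -0.00141074  0.12729517] [-0.62050858 -0.23914228  0.02796938] [ 5.29805083  2.75263924 -5.56640371] [ 0.70808746 -1.28396319 -0.05475026]
185 [ 0.47323255 -0.01271347  0.10495524] [0.53161392 0.0327181  0.14688451]
```

Meshed: the slider's top is at about 0.146, well below where it would rest unmeshed. I press on down.

```bash
python3 -m creep '[[[0.3,0.4,3],0],[[0.6,0.5,6],0],[[0.8,0.6,9],0],[[0.9,0.7,12],0],[[0.9,0.7,12],0]]' ; python3 -m creep '[[[0.1,0,2],0],[[0.2,0.1,4],0],[[0.2,0.1,6],0],[[0.2,0.1,6],0],[[0.2,0.1,6],0]]' ;python3 - <<'E'
from go import *
o=manip.get_obs()
a,s,d=rel(o,(0,0,.069));print(s,d,o["ft_force"],o["torque"])
c=camera("scene");W=world(c);q=W[blue(c)&(W[...,2]>.06)&(W[...,2]<.22)&(W[...,0]<.6)];print(len(q),q.min(0),q.max(0))
E
```

```text
clock: 10.5
position: [0.5068, 0.0001, 0.1843]
ee_rot: [0.879, 0.476, -0.022, 0.001]
ft_force: [0.9, 2.2, 1.9]
grip_width: 0.523
grasp_force: 61.7
clock: 10.92
position: [0.5069, 0.0001, 0.1789]
ee_rot: [0.879, 0.476, -0.021, 0.001]
ft_force: [-2.0, 3.9, 7.2]
grip_width: 0.524
grasp_force: 62.3
[ 0.50429622 -0.00135014  0.10994378] [-0.81120705 -0.42043418  0.03905586] [-1.9528266   3.89005748  7.21372253] [ 0.92140889  0.56314356 -0.14912044]
183 [ 0.47282031 -0.01892093  0.08222857] [0.53261281 0.03188164 0.13184656]
```

```bash
python3 -m creep '[[[0,0.2,1],0],[[0,0.3,2],0],[[0,0.3,3],0],[[0,0.3,3],0],[[0,0.3,3],0]]'|egrep 'pos|ft' ; python3 -m creep '[[[0,0,1],0],[[0,0,2],0],[[0,0,2],0],[[0,0,2],0],[[0,0,2],0]]'|egrep 'pos|ft' ;python3 - <<'E'
from go import *
o=manip.get_obs()
a,s,d=rel(o,(0,0,.069));print(s,d,o["ft_force"],o["torque"])
for i in range(3):
    c=camera("scene");W=world(c);q=W[blue(c)&(W[...,2]>.06)&(W[...,2]<.22)&(W[...,0]<.6)];print(len(q),q.min(0),q.max(0),np.sort(q[:,2])[-8:])
E
```

```text
position: [0.507, 0.0001, 0.1783]
ft_force: [-15.0, 4.7, 36.8]
position: [0.5071, 0.0, 0.1781]
ft_force: [-23.4, 3.6, 56.8]
[ 0.50457897 -0.00130953  0.10912697] [-0.99991592 -0.63443052  0.04896934] [-23.36948611   3.61071463  56.7705221 ] [ 0.91785153  5.84085157 -0.27118035]
167 [ 0.47265742 -0.01347429  0.08313946] [0.53198124 0.03110597 0.12956005] [0.12781392 0.127865   0.12791792 0.12808146 0.12834442 0.12848758
 0.12857348 0.12956005]
170 [ 0.47301013 -0.00769161  0.08306458] [0.53205241 0.03172288 0.12918331] [0.12746424 0.12750924 0.12780799 0.12787246 0.12822633 0.12829134
 0.1288971  0.12918331]
170 [ 0.47285511 -0.00913849  0.08669944] [0.53200771 0.03040751 0.12883568] [0.1275361  0.12756928 0.12782679 0.12803273 0.12806831 0.12813956
 0.12843415 0.12883568]
```

It is at the stop: force rises sharply and the top is at about 0.127, level with the spline ends. I ease the push and check.

```bash
python3 -m creep '[[[0,0,-1],0],[[0,0,-2.5],0],[[0,0,-2.5],0],[[0,0,-2.5],0],[[0,0,-2.5],0]]' ; python3 -m creep '[[[0,0,0],0],[[0,0,0],0],[[0,0,0],0],[[0,0,0],0],[[0,0,0],0]]'|egrep 'pos|ft|grasp' ;python3 - <<'E'
from go import *
c=camera("scene");W=world(c);q=W[blue(c)&(W[...,2]>.06)&(W[...,2]<.22)&(W[...,0]<.6)];print(np.sort(q[:,2])[-8:])
p=proj(c,np.array([[*AX,.125]]))[0].astype(int);print(p)
cv2.imwrite("pics/s7.png",cv2.resize(c["pixels"][p[1]-36:p[1]+36,p[0]-48:p[0]+48,::-1],(800,600),interpolation=2))
E
```

```text
clock: 12.37
position: [0.507, 0.0001, 0.1783]
ee_rot: [0.879, 0.476, -0.021, 0.0]
ft_force: [-12.4, 4.4, 31.2]
grip_width: 0.524
grasp_force: 64.8
position: [0.507, 0.0001, 0.1783]
ft_force: [-12.1, 3.4, 30.9]
grasp_force: 64.8
[0.12824444 0.12826455 0.12828374 0.12832705 0.12850635 0.12898353
 0.12902939 0.12909687]
[276 153]
```

View pics/s7.png

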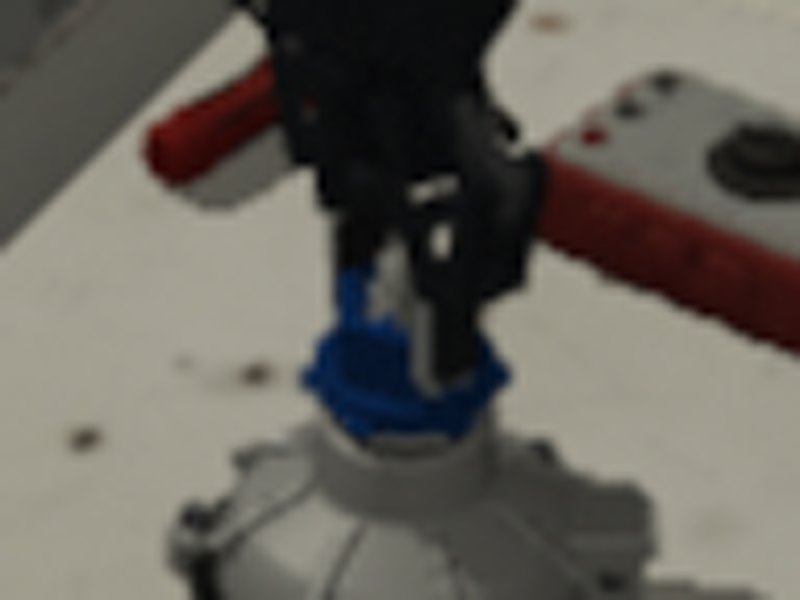

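The slider sits just above the neck, with the shaft nose standing out above it at (390,270). The pose and force are steady (31 N down, 65 N grip), so I hand in.

```bash
python3 -c "
from workcell import manip;print(manip.hand_in())"
```

```text
the job is handed in; nothing more can be done
None
```

The blue clutch slider is meshed on the drive shaft and pressed down to what reads as the spring cup's stop, still gripped and held down with about 31 N; I handed it in, and the interface returned no verdict.

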